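# Hold the firm shelf pusher back at the load line

### The job

The two spring pusher trays on the cheese deck look alike, but one has a firm spring for heavy goods and the other a light one: give each pusher a short pull, a few centimetres, to feel which is which, and let the light one go back against its cheese. Then draw the firm pusher back until the front face of its plate is level with the load line of its tray and finish while still holding it there, so that I can load the lane. The block in each lane stays where it is at the front, and the other cheeses round about are not to be disturbed.

Things in the scene. Friction and masses are not known exactly. Their poses are not given: they have to be found in the camera images.
- tray_a: one of two look-alike white pusher trays fixed to the deck: 270 mm long (x), 118 mm wide (y), walls 34 mm high and 3 mm thick, floor 4 mm, open above and behind, clear lens and price tag at the front (-x) end. Origin: centre of its underside; x runs along the lane from front to rear (the way its pusher is drawn back), y across, z up. Which tray has the firm spring is not told and cannot be seen
- pusher_a (a joint): how far tray_a's black pusher is drawn back (+x of its tray), m: 0 resting against the block in its lane, 0.118 when its plate's front face is level with the load line, 0.145 at the rear stop. A spring drives it to the front with nearly constant pull and it runs back, damped, when let go. The firm spring pulls about three times as hard as the light one; neither needs over 13 N
- tab_a (a point): point on the upright pull tab of tray_a's pusher, 89 mm above the deck, on the tab's middle line; moves with the pusher. The tab is 12 mm thick along the lane, 26 mm wide; its top is 104 mm above the deck, clear of the pusher's plate (118 wide, 5 thick, top at 62 mm) and the block before it (top at 56 mm). The plate's front face is 6 mm nearer the front than this point
- line_a (a point): middle of the load line of tray_a: a thin dark line across the lane, over the tops of both side walls and past a small lug on the outside of each; this point is at wall-top height (34 mm), midway between the walls
- block_a: the one pale cheese block left in the lane of tray_a, 58 mm along the lane, 105 mm across it, 52 mm high, pressed between the front lens and the pusher; loose. Origin: centre of its underside
- tray_b: one of two look-alike white pusher trays fixed to the deck: 270 mm long (x), 118 mm wide (y), walls 34 mm high and 3 mm thick, floor 4 mm, open above and behind, clear lens and price tag at the front (-x) end. Origin: centre of its underside; x runs along the lane from front to rear (the way its pusher is drawn back), y across, z up. Which tray has the firm spring is not told and cannot be seen
- pusher_b (a joint): how far tray_b's black pusher is drawn back (+x of its tray), m: 0 resting against the block in its lane, 0.118 when its plate's front face is level with the load line, 0.145 at the rear stop. A spring drives it to the front with nearly constant pull and it runs back, damped, when let go. The firm spring pulls about three times as hard as the light one; neither needs over 13 N
- tab_b (a point): point on the upright pull tab of tray_b's pusher, 89 mm above the deck, on the tab's middle line; moves with the pusher. The tab is 12 mm thick along the lane, 26 mm wide; its top is 104 mm above the deck, clear of the pusher's plate (118 wide, 5 thick, top at 62 mm) and the block before it (top at 56 mm). The plate's front face is 6 mm nearer the front than this point
- line_b (a point): middle of the load line of tray_b: a thin dark line across the lane, over the tops of both side walls and past a small lug on the outside of each; this point is at wall-top height (34 mm), midway between the walls
- block_b: the one pale cheese block left in the lane of tray_b, 58 mm along the lane, 105 mm across it, 52 mm high, pressed between the front lens and the pusher; loose. Origin: centre of its underside
- spare_1: a spare block of the same cheese, 58 x 105 x 52 mm, lying on the deck to the right of the trays, ready to be loaded by hand, this side of the arched glass frame of the counter that rises from its front edge to 0.4 m at the back; loose. Origin: centre of its underside
- spare_2: a spare block of the same cheese, 58 x 105 x 52 mm, lying on the deck to the right of the trays, ready to be loaded by hand, this side of the arched glass frame of the counter that rises from its front edge to 0.4 m at the back; loose. Origin: centre of its underside
- wedge: a cut pale cheese wedge with a rind, 98 x 101 x 62 mm, on the deck to the left; loose bystander. Origin: centre of its underside
- round: a small whitish round cheese, 101 x 97 x 46 mm, on the deck to the left; loose bystander. Origin: near the centre of its underside

How it is judged:
On the way, in this order (a step that is already met when the one before it is completed fails the run):
1. the light pusher too is tried: drawn back at least 10 mm while the other, at rest, presses its block with the firm spring (((value of joint pusher_a above 0.01 m and contact force between pusher_b and block_b above 5.5 N and value of joint pusher_b below 0.006 m) or (value of joint pusher_b above 0.01 m and contact force between pusher_a and block_a above 5.5 N and value of joint pusher_a below 0.006 m))), for 0.1 s.
2. the firm pusher is held by the fingers level with the load line (6 mm either way), the light one back against its block (((value of joint pusher_a between 0.112 and 0.124 m and contact force between the fingers and pusher_a above 3 N and contact force between pusher_a and block_a below 0.5 N and value of joint pusher_b between -0.008 and 0.006 m and contact force between pusher_b and block_b below 5.5 N and contact force between the fingers and pusher_b below 0.5 N) or (value of joint pusher_b between 0.112 and 0.124 m and contact force between the fingers and pusher_b above 3 N and contact force between pusher_b and block_b below 0.5 N and value of joint pusher_a between -0.008 and 0.006 m and contact force between pusher_a and block_a below 5.5 N and contact force between the fingers and pusher_a below 0.5 N))), for 0.3 s.
At the end, for the whole second after the job is handed in: The fingers hold the firm pusher (over 3 N, nothing else does) with its face within 6 mm of the load line for the last second; the light one is let go, within 6 mm of its block; lane blocks upright at the front (10 mm); the two spares, wedge and small round within 20 mm of their start (((value of joint pusher_a between 0.112 and 0.124 m and contact force between the fingers and pusher_a above 3 N and contact force between pusher_a and block_a below 0.5 N and value of joint pusher_b between -0.008 and 0.006 m and contact force between pusher_b and block_b below 5.5 N and contact force between the fingers and pusher_b below 0.5 N) or (value of joint pusher_b between 0.112 and 0.124 m and contact force between the fingers and pusher_b above 3 N and contact force between pusher_b and block_b below 0.5 N and value of joint pusher_a between -0.008 and 0.006 m and contact force between pusher_a and block_a below 5.5 N and contact force between the fingers and pusher_a below 0.5 N)) and x of block_a in the frame of tray_a between -0.112 and -0.092 m and angle between each of block_a, block_b's own z axis and vertical below 0.1 rad and x of block_b in the frame of tray_b between -0.112 and -0.092 m and not (distance of spare_1 from where it was at the start of the episode above 0.02 m) and not (distance of spare_2 from where it was at the start of the episode above 0.02 m) and not (distance of wedge from where it was at the start of the episode above 0.02 m) and not (distance of round from where it was at the start of the episode above 0.02 m)); the arm keeps its last pose, push and grip.
It fails at once if a spare block or a neighbouring cheese is pushed more than 20 mm (distance of any of spare_1, spare_2, wedge, round from where it was at the start of the episode above 0.02 m).
It fails at once if a block in a lane is lifted or tipped (height (world z) of any of block_a, block_b above 0.02 m or angle between any of block_a, block_b's own z axis and vertical above 0.25 rad).
It also fails if it takes over 72 s, if anything falls off the work surface, if the arm or the gripper's body presses on something with over 40 N, if the wrist force passes 120 N, or if a joint passes its speed limit or range.

### The arm

A 6-joint arm with a two-finger parallel gripper is mounted at the origin on a cart in front of the work surface, level with it; the furniture and walls round the work are solid. World frame = base frame: x ahead of the robot, y to its left, z up, the work surface at z = 0. Lengths are in m, angles in rad, forces in N, time in s.
With the tool pointing down it reaches from about 0.3 to 0.825 m from the base axis. Payload 5.4 kg.
Tool frame: the origin (TCP) lies on the centre line of the jaws, within the pads' length; the fingertips stand 19 mm ahead of it and the grasp point (between the pads) is the TCP; y points along the fingers, z is the direction in which the jaws open and shut, and the axes are right-handed (so a half turn about y gives the same grasp; the last joint's range is limited). The gripper opens to 92 mm and grips with 3 to 60 N. Pads are 20 mm wide; open, the fingers measure 128 mm over their backs; the gripper's body (75 mm by 189 mm) begins 69 mm behind the grasp point.
Start: joints at [0.911, 0.158, 1.597, -0, 1.386, -0.21], TCP at [0.25, 0.518, 0.234] pointing down, gripper open.
Joint ranges: [-2.91, 2.91], [-0.94, 2.29], [0.18, 2.7], [-1.29, 4.43], [0.17, 2.64], [-3, 3]. Speed limits (rad/s): [2.57, 2.57, 3.14, 3.14, 3.14, 3.14].

### API

Orientations are given as a 3x3 rotation matrix whose columns are the frame's x, y, z axes.
In Python, from workcell import r gives the robot as it stands.
- The arm moves only by the tool play_rows, never from a script. Its argument "increments" is a list of rows, each a list of 5 numbers: the opening in per cent of the stroke, from 0 (shut) to 100 (fully open), then the shift along the tool's x, y, z in mm, then the turn about the tool's y in degrees. A call has 1 to 5 rows; each row is the pose to reach, as a shift and turn from the pose measured when the call began, along the tool's axes at that moment; what a row does not reach only later rows make up. A row lasts 1/8 s, in which the tool goes at most 62.5 mm and 10.7 degrees, less where a joint would pass 70% of its speed; a pose out of reach is approached as far as the arm can. A call with a gripper value outside its range is refused whole. The fingers move at their own pace and stop on an object; the grip force is fixed at half the most. Time passes only in rows, so rows that repeat a pose let the fingers close. It gives the time, the measured TCP pose, the force and the opening at its end, in the units of the state.
- r.get_state(): the state, without advancing time (a new reading comes with each control period).
- r.capture(name): name is "scene" or "top"; returns a dict with "img" (480x640x3 uint8, red, green, blue), "intrinsics" (3x3 intrinsics, pixels), "dist" ([k1, k2, p1, p2, k3] as OpenCV has them; the pictures are not rectified), "eye" and "attitude" of the camera in the world. Camera axes: x right, y down, z forward; pixel columns grow to the right and rows downward; lengths in m; the calibration is good to about 2 mm. A picture is of the moment at which its call begins. There is no depth.
- r.sign_off(): hands the job in, once; it reports no verdict.
The state is a dict: "time_s": time; "q": joint angles; "qd": joint speeds; "tau": joint torques, N m; "eef_pos": TCP position; "tcp_rot": TCP orientation; "wrist_force": force on the tool from outside, world axes, zero at the start; "moment": the same for the moment, N m; "finger_gap": finger opening in m.
Only numpy, scipy, OpenCV 4.12 (cv2) and the standard library are available. Lean on these libraries where they do the work, as an engineer would, in place of code of your own. Each camera call takes 0.05 s, during which the arm holds its last target.

## Working session

There is one attempt and no reset: what is moved stays moved. The work goes in short steps, Python scripts to look and compute and a tool call to move; the robot and the scene stay as the last step left them, time stands still between calls to the robot, and variables do not carry over. Pictures are saved under pics/ and viewed, and the job is handed in when it is done.

Besides the shell and the picture viewer there is one more tool, called after "Request:" by a JSON object that holds its "api" and its "payload". play_rows: Moves the arm, as the interface text tells. Its arguments: {"type":"object","properties":{"increments":{"type":"array","items":{"type":"array","items":{"type":"number"}}}},"required":["increments"]}

```bash
mkdir -p pics; ls
python3 - <<'E'
from workcell import r
import cv2,json
s=r.get_state()
for k,v in s.items(): print(k,v)
for n in("scene","top"):
    c=r.capture(n); cv2.imwrite(f"pics/{n}0.png",c["img"][:,:,::-1])
    print(n,c["intrinsics"],c["dist"],c["eye"],c["attitude"])
E
```

```text
pics
time_s 0.0
q [ 9.10899739e-01  1.59046631e-01  1.59825738e+00 -6.64854048e-06
  1.38618856e+00 -2.10083033e-01]
qd [-0.00053212  0.00131551  0.00034773 -0.0001193   0.00045092 -0.0004694 ]
tau [-3.03287226e-03 -3.85564756e+01 -3.22109163e+01  6.99691800e-02
  3.78541450e-02 -1.15769922e-04]
eef_pos [0.24964291 0.51731096 0.23260766]
tcp_rot [[ 9.00528492e-01 -1.15955086e-03  4.34795459e-01]
 [-4.34796831e-01 -1.50504462e-03  9.00527318e-01]
 [-3.89820662e-04 -9.99998195e-01 -1.85950460e-03]]
wrist_force [-0.46687824 -0.20024355  1.07182106]
moment [ 0.01363182 -0.01510169 -0.04918789]
finger_gap 0.09187649206114006
scene [[583.61094636   0.         318.72258111]
 [  0.         583.61094636 236.30421697]
 [  0.           0.           1.        ]] [-0.14358329  0.          0.          0.          0.        ] [-0.3113318  -0.96739512  0.78848021] [[ 0.78308784 -0.29891995  0.54536254]
 [-0.62158227 -0.40470315  0.67070921]
 [ 0.02022158 -0.86421191 -0.50272146]]
top [[455.43056986   0.         324.96073168]
 [  0.         455.43056986 239.12716809]
 [  0.           0.           1.        ]] [-0.07988347  0.          0.          0.          0.        ] [ 0.31481963 -0.00858617  1.07522507] [[-0.0279764  -0.98755955  0.15473675]
 [-0.99960511  0.02804699 -0.00172728]
 [-0.00263411 -0.15472397 -0.98795423]]
```

View pics/scene0.png

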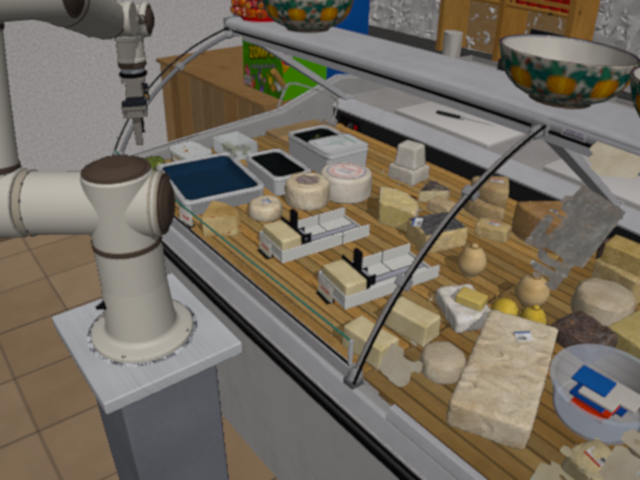

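View pics/top0.png

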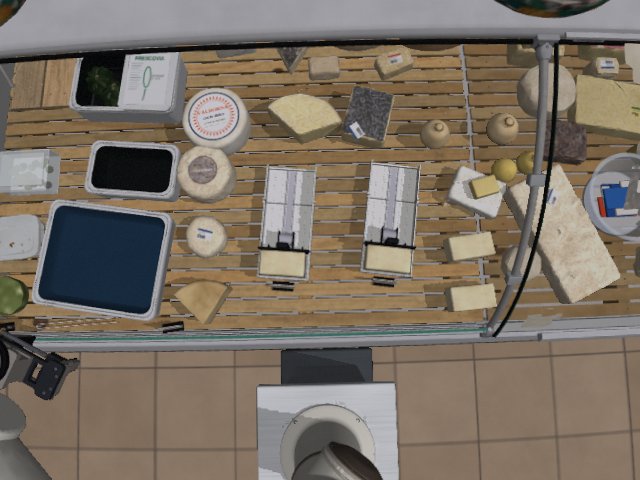

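The top view shows the trays at about (287,225) and (390,220), with their pushers near (285,242) and (388,240). The wedge is at (203,300), the round at (207,237), and the spares at (470,247) and (470,298). I'll enlarge these areas.

Run:
```python
import cv2
i=cv2.imread("pics/top0.png")
cv2.imwrite("pics/c1.png",cv2.resize(i[155:295,245:435],None,fx=4.2,fy=4.2,interpolation=cv2.INTER_CUBIC))
i=cv2.imread("pics/scene0.png")
cv2.imwrite("pics/c2.png",cv2.resize(i[195:315,250:450],None,fx=4,fy=4,interpolation=cv2.INTER_CUBIC))
```

```text
(no output)
```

View pics/c1.png

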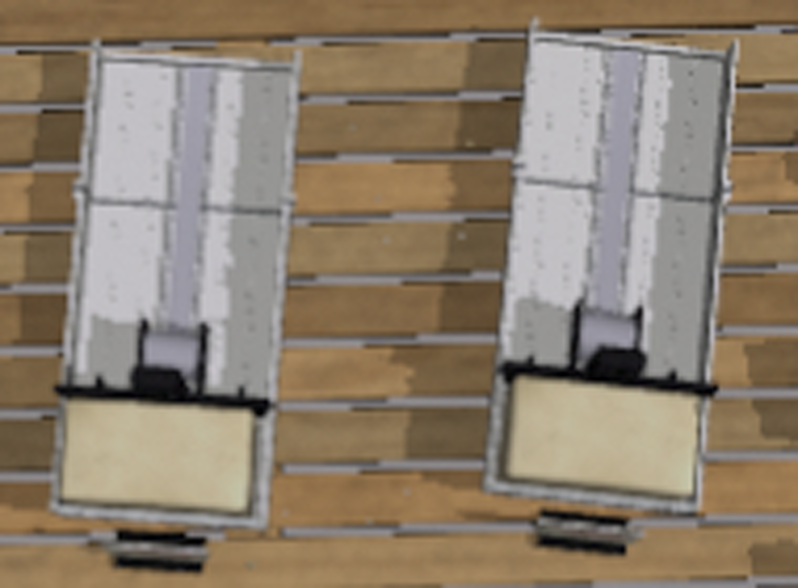

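View pics/c2.png

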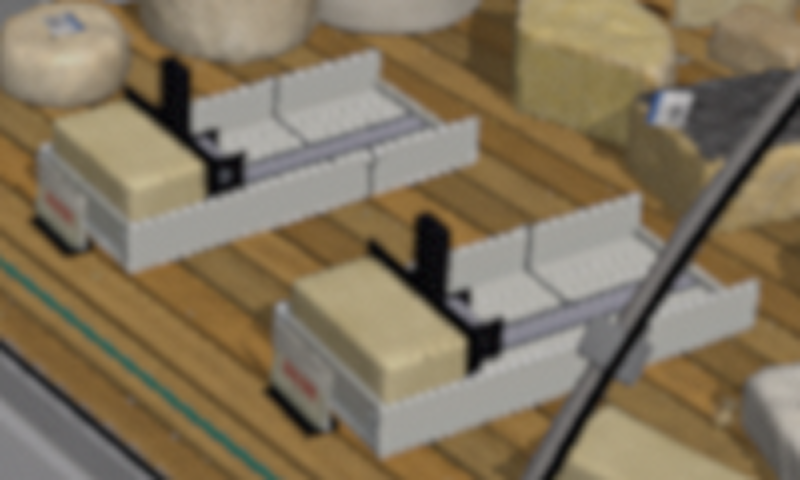

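```bash
cat > h.py <<'E'
import numpy as np,cv2
from workcell import r
def cam(n):
    c=r.capture(n); return c
def proj(c,P):
    R=np.array(c["attitude"]);P=np.atleast_2d(P).astype(float)
    rv,_=cv2.Rodrigues(R.T); t=-R.T@np.array(c["eye"])
    return cv2.projectPoints(P,rv,t,np.array(c["intrinsics"]),np.array(c["dist"]))[0][:,0]
def back(c,uv,z):
    u=cv2.undistortPoints(np.array(uv,float).reshape(-1,1,2),np.array(c["intrinsics"]),np.array(c["dist"]))[:,0]
    d=np.c_[u,np.ones(len(u))]@np.array(c["attitude"]).T
    e=np.array(c["eye"]); return e+d*((z-e[2])/d[:,2])[:,None]
E
python3 - <<'E'
from h import *
from scipy.optimize import least_squares
c=cam("top"); s=cam("scene")
f=lambda p,k,o:(np.array(p,float)+.5)/k-.5+np.array(o)
T={"L":[(96,45),(297,60),(82,192),(290,207)],"R":[(533,27),(735,45),(518,173),(727,193)]}
F={"L":[(55,513),(262,525)],"R":[(488,487),(697,510)]}
tab={"L":(161,378),"R":(617,358)}
# scene crop: rear-left top, rear-right top, line left, line right, tab top centre
S={"L":[(378,50),(478,120),(276,80),(372,153)],"R":[(640,196),(757,284),(530,228),(588,333)]}
st={"L":(176,63),"R":(432,218)}
for k in "LR":
    print(k,"top backproj\n",back(c,f(T[k],4.2,(245,155)),.034).round(4)[:,:2], "scene\n",back(s,f(S[k],4,(250,195)),.034).round(4)[:,:2])
    print("front",back(c,f(F[k],4.2,(245,155)),.034).round(4)[:,:2])
    print("tab top/scene",back(c,f([tab[k]],4.2,(245,155)),.104).round(4),back(s,f([st[k]],4,(250,195)),.104).round(4))
    M=np.array([[.135,.058],[.135,-.058],[.045,.0575],[.045,-.0575]])
    def res(p):
        R=np.array([[np.cos(p[2]),-np.sin(p[2])],[np.sin(p[2]),np.cos(p[2])]])
        W=np.c_[M@R.T+p[:2],np.full(4,.034)]
        return np.r_[(proj(c,W)-f(T[k],4.2,(245,155))).ravel()]
    o=least_squares(res,[.5,0,0]);p=o.x
    print("pose",p.round(4),np.abs(o.fun).max().round(2))
    R=np.array([[np.cos(p[2]),-np.sin(p[2])],[np.sin(p[2]),np.cos(p[2])]])
    for x in(-.135,-.067,.051,.078): print(x,(R@[x,0]+p[:2]).round(4))
E
```

```text
L top backproj
 [[0.6598 0.1216]
 [0.6474 0.0077]
 [0.5742 0.1299]
 [0.5622 0.0137]] scene
 [[0.6666 0.1248]
 [0.6544 0.0077]
 [0.5806 0.1321]
 [0.5683 0.0161]]
front [[0.395  0.146 ]
 [0.3855 0.0332]]
tab top/scene [[0.4575 0.0806 0.104 ]] [[0.4611 0.0853 0.104 ]]
pose [ 0.5214  0.0769 -0.097 ] 1.12
-0.135 [0.387 0.09 ]
-0.067 [0.4547 0.0834]
0.051 [0.5721 0.072 ]
0.078 [0.599  0.0694]
R top backproj
 [[ 0.6632 -0.1267]
 [ 0.6497 -0.2412]
 [ 0.5781 -0.1144]
 [ 0.5635 -0.2312]] scene
 [[ 0.6701 -0.1272]
 [ 0.6523 -0.2419]
 [ 0.5866 -0.1132]
 [ 0.5333 -0.2173]]
front [[ 0.4027 -0.0905]
 [ 0.3867 -0.2041]]
tab top/scene [[ 0.4613 -0.154   0.104 ]] [[ 0.4661 -0.1514  0.104 ]]
pose [ 0.5244 -0.1672 -0.1249] 0.95
-0.135 [ 0.3904 -0.1503]
-0.067 [ 0.4579 -0.1588]
0.051 [ 0.575  -0.1735]
0.078 [ 0.6018 -0.1769]
```

The two views agree to about 5 mm. The left tab is near (0.458, 0.083) and the right tab near (0.461, -0.155), both 104 mm high. I'll grip along the lane, starting with the left tray.

Request:
{"api": "play_rows", "payload": {"increments": [[100, 45, 0, -36, 10], [100, 95, 5, -76, 20], [100, 145, 12, -116, 30], [100, 195, 22, -156, 40], [100, 245, 35, -196, 50]]}}

```text
time_s: 0.82
eef_pos: [0.3821, 0.2405, 0.1999]
tcp_rot: [[0.241, 0.001, 0.971], [-0.971, -0.001, 0.241], [0.001, -1.0, 0.0]]
wrist_force: [0.8, 0.7, -0.6]
finger_gap: 0.0917
```

Request:
{"api": "play_rows", "payload": {"increments": [[100, 50, 8, 11, 8], [100, 100, 18, 22, 16], [100, 145, 26, 31, 19.5], [100, 171, 32, 36, 19.5], [100, 171, 32, 36, 19.5]]}}

```text
time_s: 1.45
eef_pos: [0.4583, 0.0819, 0.1674]
tcp_rot: [[-0.1, -0.001, 0.995], [-0.995, -0.0, -0.1], [0.001, -1.0, -0.001]]
wrist_force: [0.3, -0.2, -0.2]
finger_gap: 0.0917
```

```bash
cat > look.py <<'E'
import sys
from h import *
n=sys.argv[1]
def crop(name,y0,y1,x0,x1,k):
    c=cam(name); i=c["img"][:,:,::-1][y0:y1,x0:x1]
    return cv2.resize(i,None,fx=k,fy=k,interpolation=cv2.INTER_CUBIC)
a=crop("top",150,300,240,440,4); b=crop("scene",170,320,240,440,4)
cv2.imwrite(f"pics/{n}t.png",a);cv2.imwrite(f"pics/{n}s.png",b)
s=r.get_state();print(s["time_s"],s["eef_pos"],s["wrist_force"],s["finger_gap"]);print(s["tcp_rot"])
E
python3 look.py a1
```

```text
1.55 [0.45790657 0.0835466  0.16793943] [-0.02037576 -0.06268126  0.03453842] 0.09209667348987848
[[-9.76049251e-02 -1.05558050e-05  9.95225240e-01]
 [-9.95225237e-01 -8.35593106e-05 -9.76049256e-02]
 [ 8.41906335e-05 -9.99999996e-01 -2.34960332e-06]]
```

View pics/a1s.png

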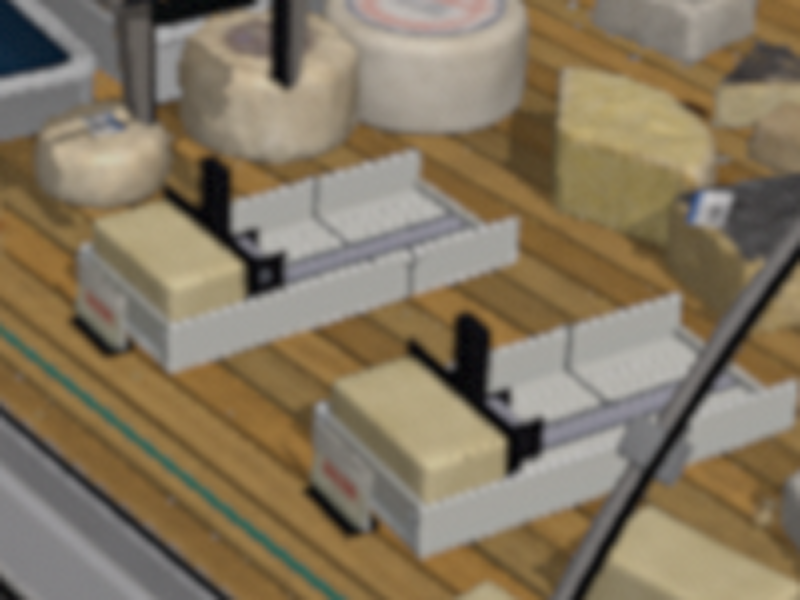

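View pics/a1t.png

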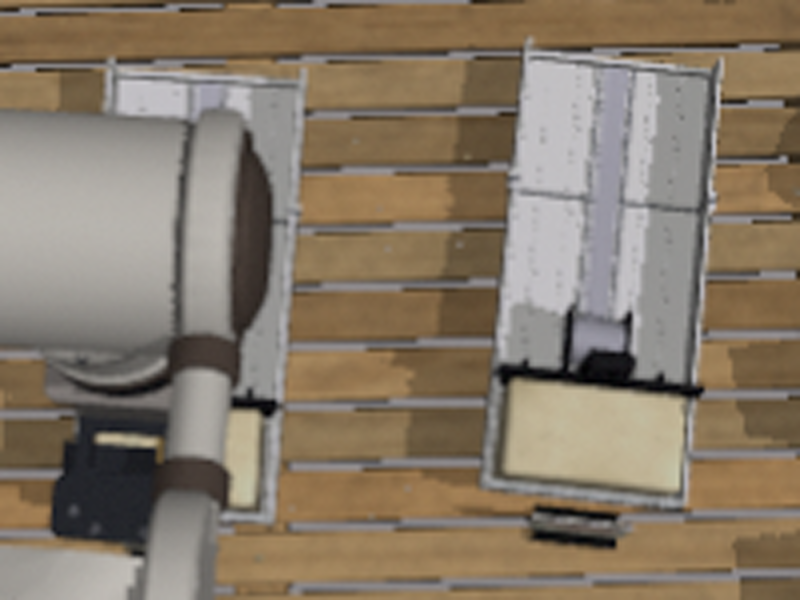

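The scene view shows the open fingers at (140,110) and (287,80), either side of the left tab at (216,165) and well centred. Next I descend to about 90 mm and close.

Request:
{"api": "play_rows", "payload": {"increments": [[100, 0, 30, 0, 0], [100, 0, 60, 0, 0], [100, 0, 77, 0, 0], [100, 0, 77, 0, 0], [60, 0, 77, 0, 0]]}}

```text
time_s: 2.17
eef_pos: [0.4584, 0.0842, 0.0919]
tcp_rot: [[-0.096, 0.002, 0.995], [-0.995, -0.0, -0.096], [-0.0, -1.0, 0.002]]
wrist_force: [0.0, 0.4, -0.8]
finger_gap: 0.0841
```

```bash
python3 look.py a2
```

```text
2.275 [0.45873895 0.08384331 0.09214768] [ 1.16114291 -0.74794574  0.24226105] 0.07634804018402001
[[-9.69384269e-02  2.24084026e-03  9.95287858e-01]
 [-9.95290380e-01 -2.32061218e-04 -9.69381501e-02]
 [ 1.37448035e-05 -9.99997462e-01  2.25278240e-03]]
```

View pics/a2s.png

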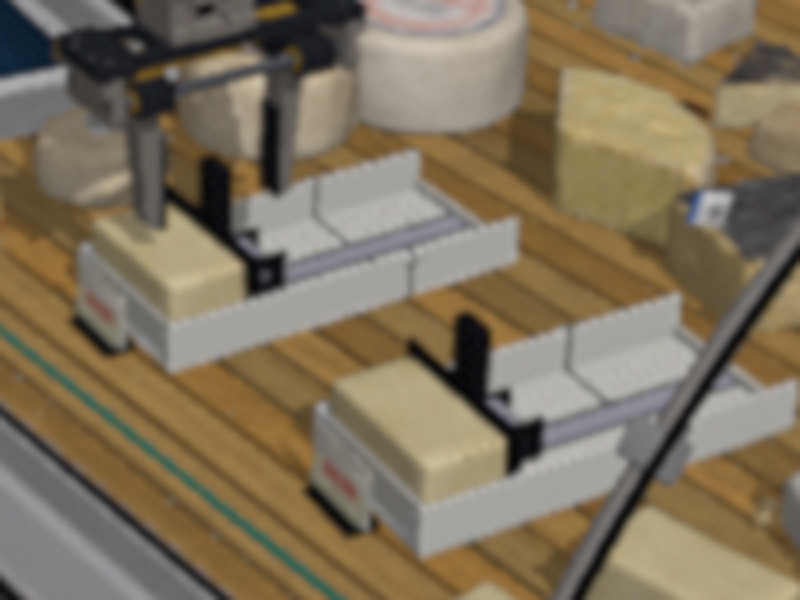

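The fingers straddle the left tab: front finger (150,190), tab (216,185), rear finger (280,150). Now I close.

Request:
{"api": "play_rows", "payload": {"increments": [[25, 0, 0, 0, 0], [25, 0, 0, 0, 0], [25, 0, 0, 0, 0], [25, 0, 0, 0, 0], [20, 0, 0, 0, 0]]}}

```text
time_s: 2.9
eef_pos: [0.4587, 0.0838, 0.0921]
tcp_rot: [[-0.097, 0.002, 0.995], [-0.995, -0.0, -0.097], [0.0, -1.0, 0.002]]
wrist_force: [-0.2, -0.4, 0.2]
finger_gap: 0.0263
```

Request:
{"api": "play_rows", "payload": {"increments": [[0, 0, 0, 0, 0], [0, 0, 0, 0, 0], [0, 0, 0, 0, 0]]}}

```text
time_s: 3.28
eef_pos: [0.4613, 0.0835, 0.0924]
tcp_rot: [[-0.097, 0.009, 0.995], [-0.995, -0.001, -0.097], [-0.0, -1.0, 0.009]]
wrist_force: [10.6, -0.6, -8.3]
finger_gap: 0.0117
```

```bash
python3 look.py a3
```

```text
3.375 [0.46125741 0.08349133 0.09241546] [11.4548391  -0.29048556 -8.31386742] 0.012019048490488071
[[-9.73661627e-02  8.56223653e-03  9.95211796e-01]
 [-9.95248575e-01 -5.12346906e-04 -9.73653530e-02]
 [-3.23771497e-04 -9.99963212e-01  8.57143895e-03]]
```

View pics/a3s.png

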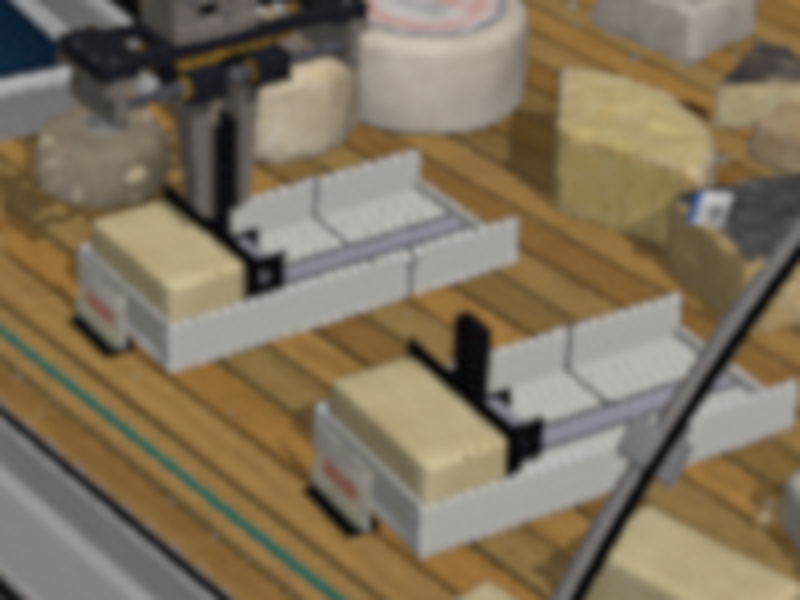

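The left tab is gripped (gap 12 mm), and the arm gave way 2.6 mm against it, so rest is at TCP x of about 0.461. Next comes a short pull of about 25 mm.

Request:
{"api": "play_rows", "payload": {"increments": [[0, 0, 0, 6, 0], [0, 0, 0, 12, 0], [0, 0, 0, 18, 0], [0, 0, 0, 25, 0], [0, 0, 0, 25, 0]]}}

```text
time_s: 4.0
eef_pos: [0.4864, 0.0811, 0.0923]
tcp_rot: [[-0.097, 0.008, 0.995], [-0.995, -0.0, -0.097], [-0.001, -1.0, 0.008]]
wrist_force: [-3.3, 0.8, 1.0]
finger_gap: 0.0115
```

Request:
{"api": "play_rows", "payload": {"increments": [[0, 0, 0, 0, 0], [0, 0, 0, 0, 0], [0, 0, 0, 0, 0]]}}

```text
time_s: 4.38
eef_pos: [0.4864, 0.0811, 0.0923]
tcp_rot: [[-0.098, 0.009, 0.995], [-0.995, -0.0, -0.098], [-0.001, -1.0, 0.009]]
wrist_force: [-1.3, -0.2, 1.7]
finger_gap: 0.0119
```

```bash
python3 look.py a4
```

```text
4.475 [0.48640474 0.0811268  0.09232016] [-2.41028627  0.13496755  1.30161913] 0.011941440928533761
[[-9.74613333e-02  8.55684285e-03  9.95202527e-01]
 [-9.95239138e-01 -2.46452161e-04 -9.74627997e-02]
 [-5.88704047e-04 -9.99963359e-01  8.54012446e-03]]
```

View pics/a4s.png

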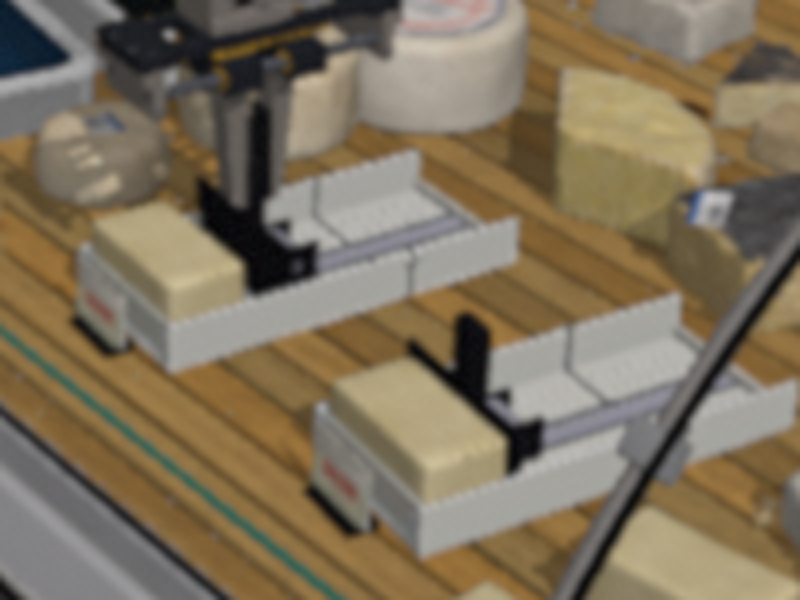

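The left pusher came back 25 mm; its plate is clear of the block at (245,215). It takes only about 2–3 N, so it looks like the light one. I'll ease it back, let go, and feel the other.

Request:
{"api": "play_rows", "payload": {"increments": [[0, 0, 0, -7, 0], [0, 0, 0, -14, 0], [0, 0, 0, -20, 0], [0, 0, 0, -25, 0], [0, 0, 0, -25, 0]]}}

```text
time_s: 5.1
eef_pos: [0.4614, 0.0835, 0.0923]
tcp_rot: [[-0.097, 0.009, 0.995], [-0.995, -0.0, -0.097], [-0.0, -1.0, 0.009]]
wrist_force: [-1.7, -0.3, 4.0]
finger_gap: 0.0121
```

Request:
{"api": "play_rows", "payload": {"increments": [[40, 0, 0, 0, 0], [70, 0, 0, 0, 0], [100, 0, 0, 0, 0], [100, 0, 0, 0, 0], [100, 0, 0, 0, 0]]}}

```text
time_s: 5.72
eef_pos: [0.4615, 0.0835, 0.0923]
tcp_rot: [[-0.097, 0.009, 0.995], [-0.995, -0.0, -0.097], [-0.0, -1.0, 0.009]]
wrist_force: [0.9, -0.5, 0.0]
finger_gap: 0.0597
```

```bash
python3 look.py a5
```

```text
5.825 [0.46142634 0.08350073 0.0922907 ] [-0.33047857  0.21330365  0.14366524] 0.0674376900002503
[[-9.74245261e-02  8.97673257e-03  9.95202432e-01]
 [-9.95242813e-01 -4.24473039e-04 -9.74246504e-02]
 [-4.52118432e-04 -9.99959618e-01  8.97538266e-03]]
```

View pics/a5s.png

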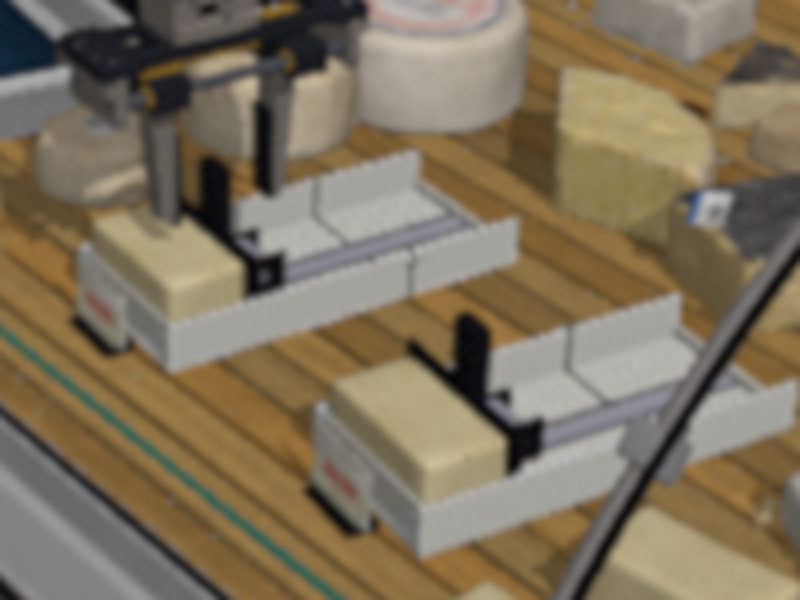

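The left pusher is back against its block, with its tab at (216,185). That tab's true rest x of 0.461 matches the scene camera, so I'll use scene values for the right tab: (0.465, -0.154), yaw about -0.133. Next I lift and move across.

Request:
{"api": "play_rows", "payload": {"increments": [[100, 0, -30, 0, 0], [100, 0, -75, 0, 0], [100, 50, -75, 5, 1], [100, 110, -75, 12, 2], [100, 170, -75, 19, 2]]}}

```text
time_s: 6.45
eef_pos: [0.4631, -0.0891, 0.1677]
tcp_rot: [[-0.131, 0.01, 0.991], [-0.991, -0.001, -0.131], [-0.001, -1.0, 0.01]]
wrist_force: [0.8, -0.2, -0.4]
finger_gap: 0.0919
```

```bash
python3 look.py b0
```

```text
6.55 [ 0.46327274 -0.09251137  0.16790147] [-0.45012603  0.69101097  0.08046674] 0.09174152021740857
[[-0.13851703  0.01004942  0.99030906]
 [-0.99035913 -0.00277227 -0.1384959 ]
 [ 0.0013536  -0.99994566  0.01033654]]
```

Request:
{"api": "play_rows", "payload": {"increments": [[100, 35, 0, 6, 0], [100, 60, 0, 11, 0], [100, 60, 0, 11, 0], [100, 60, 0, 11, 0]]}}

```text
time_s: 7.05
eef_pos: [0.4658, -0.1523, 0.1679]
tcp_rot: [[-0.138, 0.01, 0.99], [-0.99, -0.002, -0.138], [0.001, -1.0, 0.01]]
wrist_force: [-0.3, 0.1, -0.3]
finger_gap: 0.092
```

```bash
python3 look.py b1
```

```text
7.15 [ 0.46583161 -0.15221801  0.16794392] [-0.62985312  1.24893008  0.28181224] 0.09204866308003946
[[-1.37214369e-01  9.82588902e-03  9.90492640e-01]
 [-9.90540994e-01 -2.23880785e-03 -1.37198858e-01]
 [ 8.69421944e-04 -9.99949219e-01  1.00401425e-02]]
```

View pics/b1s.png

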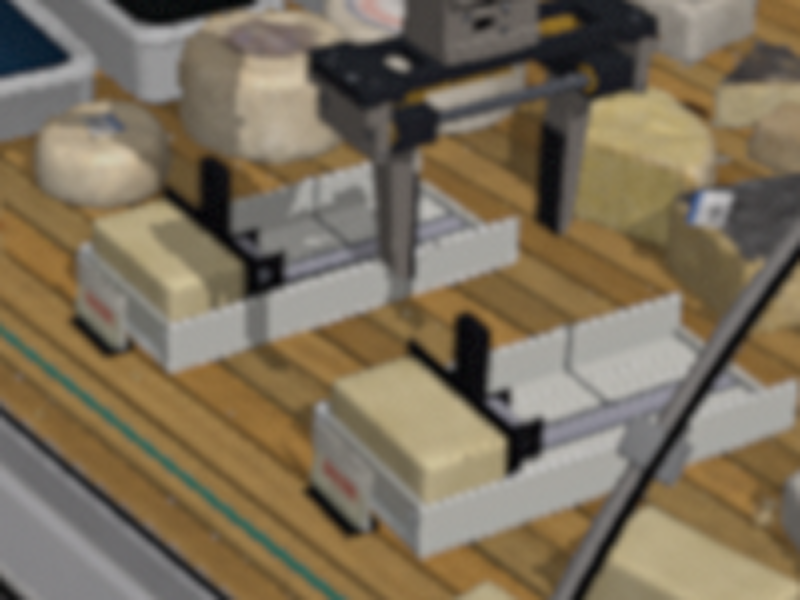

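View pics/b1t.png

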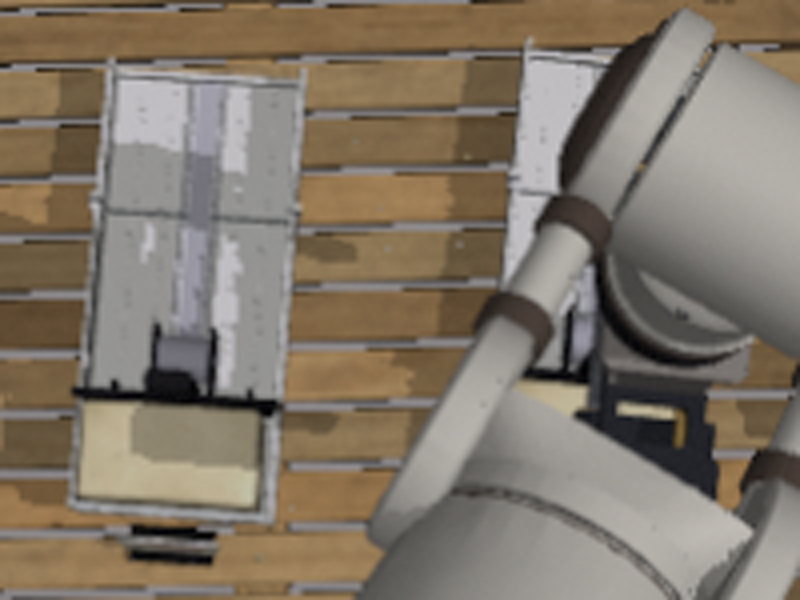

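In the top view the left plate lies against its block again. In the scene view the fingers straddle the right tab: (398,270), (555,225), and the tab at (472,325). Next I descend and close partway.

Request:
{"api": "play_rows", "payload": {"increments": [[100, 2, 30, 0, 0], [100, 2, 60, 0, 0], [100, 2, 76, 0, 0], [100, 2, 76, 0, 0], [60, 2, 76, 0, 0]]}}

```text
time_s: 7.78
eef_pos: [0.4671, -0.1547, 0.0931]
tcp_rot: [[-0.137, 0.012, 0.991], [-0.991, -0.003, -0.137], [0.002, -1.0, 0.012]]
wrist_force: [1.0, -0.3, -0.2]
finger_gap: 0.0842
```

Request:
{"api": "play_rows", "payload": {"increments": [[35, 0, 0, 0, 0], [35, 0, 0, 0, 0], [35, 0, 0, 0, 0], [30, 0, 0, 0, 0]]}}

```text
time_s: 8.28
eef_pos: [0.4671, -0.1547, 0.0932]
tcp_rot: [[-0.137, 0.012, 0.991], [-0.991, -0.003, -0.137], [0.002, -1.0, 0.012]]
wrist_force: [0.0, 1.1, -1.2]
finger_gap: 0.0437
```

```bash
python3 look.py b2
```

```text
8.375 [ 0.46706584 -0.15462668  0.09306881] [ 1.07970989  0.60580449 -0.82232715] 0.03612364233978995
[[-0.13694484  0.01136158  0.99051352]
 [-0.99057738 -0.00318611 -0.13691712]
 [ 0.00160029 -0.99993038  0.01169084]]
```

View pics/b2s.png

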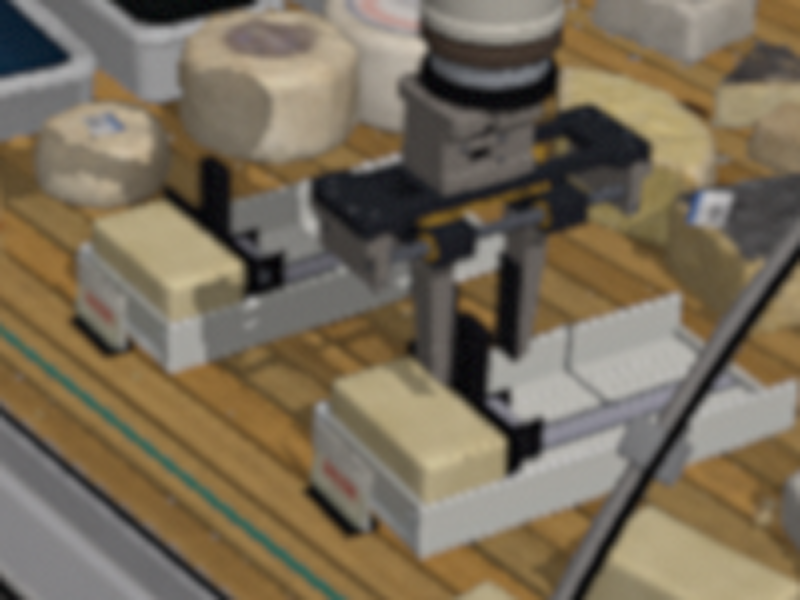

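Request:
{"api": "play_rows", "payload": {"increments": [[22, 0, 0, -4, 0], [22, 0, 0, -4, 0], [0, 0, 0, -4, 0], [0, 0, 0, -4, 0]]}}

```text
time_s: 8.88
eef_pos: [0.4652, -0.1544, 0.0932]
tcp_rot: [[-0.138, 0.017, 0.99], [-0.99, -0.004, -0.138], [0.002, -1.0, 0.017]]
wrist_force: [10.0, -0.6, -7.7]
finger_gap: 0.0121
```

Request:
{"api": "play_rows", "payload": {"increments": [[0, 0, 0, 0, 0], [0, 0, 0, 0, 0]]}}

```text
time_s: 9.12
eef_pos: [0.4653, -0.1544, 0.0932]
tcp_rot: [[-0.138, 0.017, 0.99], [-0.99, -0.004, -0.138], [0.002, -1.0, 0.017]]
wrist_force: [3.0, 0.0, -1.3]
finger_gap: 0.0122
```

```bash
python3 look.py b3
```

```text
9.225 [ 0.4652714  -0.15441048  0.09315117] [ 3.57031357  0.18807806 -1.65578912] 0.01202028064078787
[[-0.13778907  0.01707547  0.99031439]
 [-0.99045996 -0.00419511 -0.13773699]
 [ 0.00180255 -0.9998454   0.01749061]]
```

View pics/b3s.png

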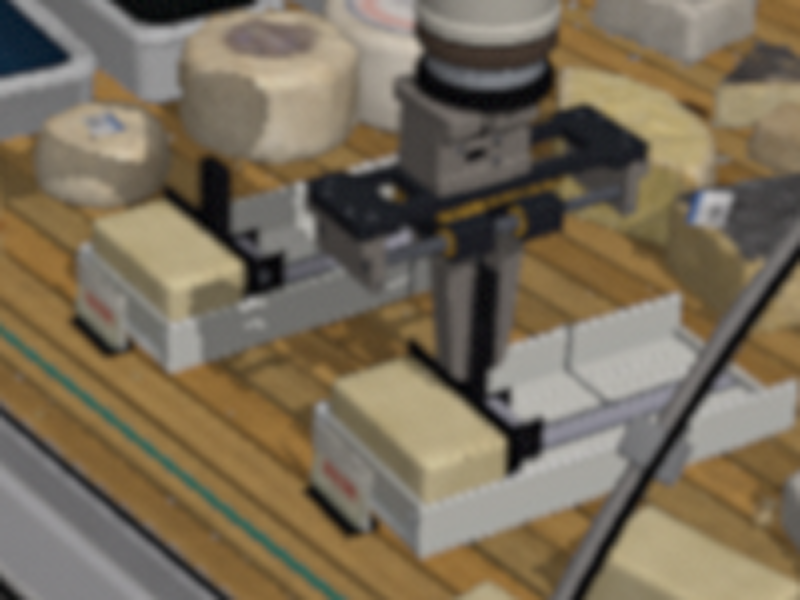

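The right tab is gripped with its pusher still at rest: TCP (0.4653, -0.1544), gap 12 mm. Now a short pull.

Request:
{"api": "play_rows", "payload": {"increments": [[0, 0, 0, 6, 0], [0, 0, 0, 12, 0], [0, 0, 0, 18, 0], [0, 0, 0, 25, 0], [0, 0, 0, 25, 0]]}}

```text
time_s: 9.85
eef_pos: [0.4874, -0.1574, 0.0931]
tcp_rot: [[-0.137, 0.009, 0.991], [-0.991, -0.003, -0.137], [0.001, -1.0, 0.01]]
wrist_force: [-8.3, 0.5, 7.3]
finger_gap: 0.0121
```

Request:
{"api": "play_rows", "payload": {"increments": [[0, 0, 0, 0, 0], [0, 0, 0, 0, 0], [0, 0, 0, 0, 0]]}}

```text
time_s: 10.22
eef_pos: [0.485, -0.1572, 0.0931]
tcp_rot: [[-0.136, 0.003, 0.991], [-0.991, -0.001, -0.136], [0.001, -1.0, 0.003]]
wrist_force: [-9.3, -0.1, 8.5]
finger_gap: 0.0122
```

```bash
python3 look.py b4
```

```text
10.325 [ 0.48500152 -0.15714616  0.09305051] [-9.58317844  0.56979445  8.43213879] 0.011886471532072658
[[-0.13638424  0.0026727   0.99065241]
 [-0.99065541 -0.00147425 -0.13638067]
 [ 0.00109597 -0.99999534  0.00284879]]
```

View pics/b4s.png

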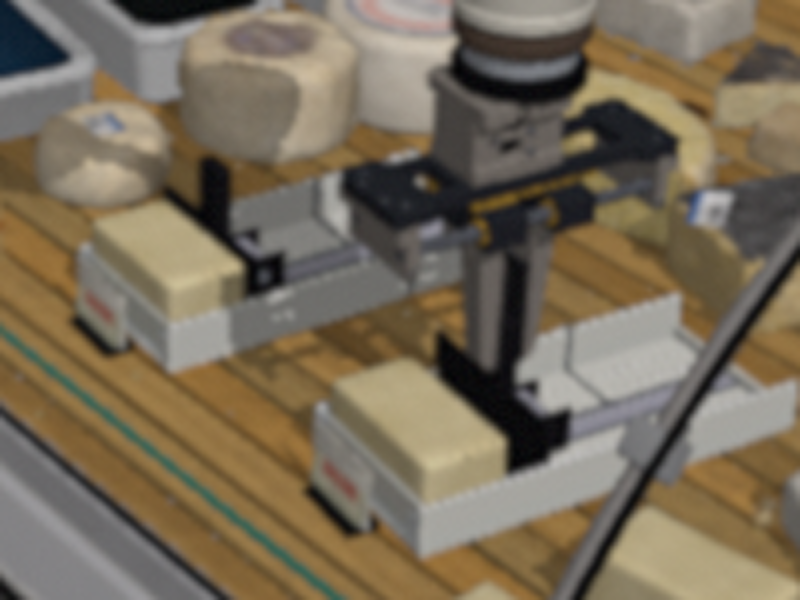

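The right pusher takes about 9.6 N against 2–3 N on the left, so the right one is firm. The left is at rest. Now I draw the right one towards the load line, aiming for TCP of about (0.582, -0.170).

Request:
{"api": "play_rows", "payload": {"increments": [[0, 0, 0, 16, 0], [0, 0, 0, 32, 0], [0, 0, 0, 48, 0], [0, 0, 0, 64, 0], [0, 0, 0, 80, 0]]}}

```text
time_s: 10.95
eef_pos: [0.5615, -0.1679, 0.093]
tcp_rot: [[-0.136, -0.006, 0.991], [-0.991, -0.0, -0.136], [0.001, -1.0, -0.006]]
wrist_force: [-13.5, 0.9, 9.7]
finger_gap: 0.012
```

Request:
{"api": "play_rows", "payload": {"increments": [[0, 0, 0, 5, 0], [0, 0, 0, 5, 0], [0, 0, 0, 5, 0], [0, 0, 0, 5, 0]]}}

```text
time_s: 11.45
eef_pos: [0.5644, -0.1683, 0.093]
tcp_rot: [[-0.136, -0.011, 0.991], [-0.991, 0.001, -0.136], [0.001, -1.0, -0.011]]
wrist_force: [-10.4, 1.5, 7.2]
finger_gap: 0.0121
```

```bash
python3 look.py b5
```

```text
11.55 [ 0.56444751 -0.16833736  0.09303549] [-9.70409095  1.12928725  7.06809865] 0.011789968742780405
[[-1.36121359e-01 -1.11146964e-02  9.90629819e-01]
 [-9.90691951e-01  8.61794636e-04 -1.36120227e-01]
 [ 6.59215536e-04 -9.99937858e-01 -1.11285490e-02]]
```

View pics/b5s.png

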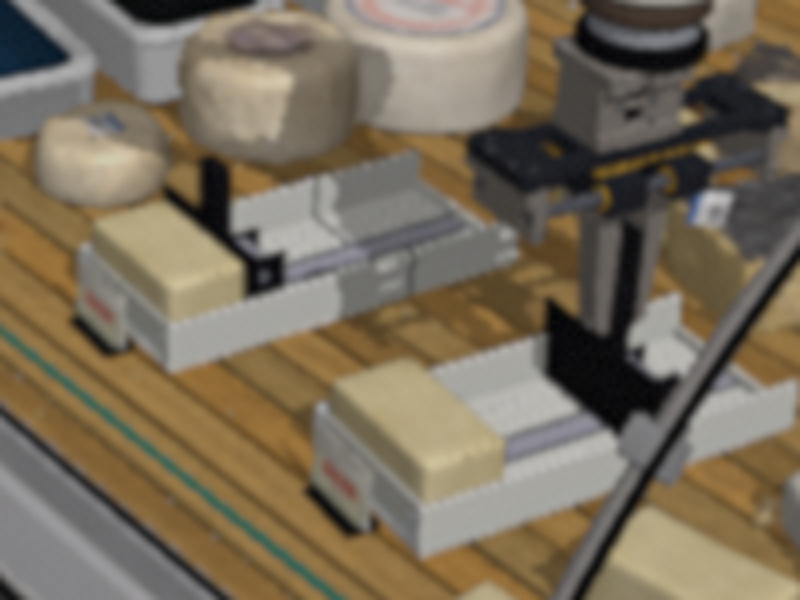

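View pics/b5t.png

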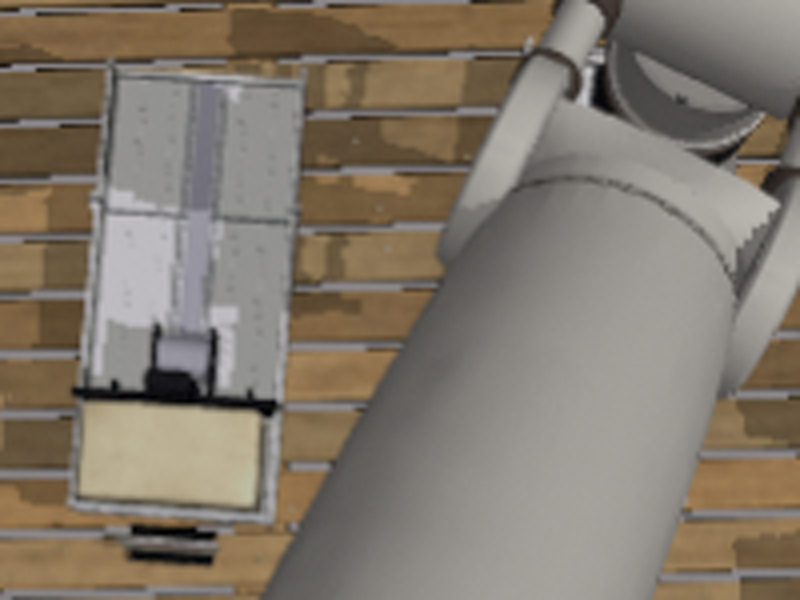

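Drawn back 100 mm so far, with 18 mm to go plus about 2 mm of give under the spring load.

Request:
{"api": "play_rows", "payload": {"increments": [[0, 0, 0, 10, 0], [0, 0, 0, 20, 0], [0, 0, 0, 20, 0], [0, 0, 0, 20, 0], [0, 0, 0, 20, 0]]}}

```text
time_s: 12.18
eef_pos: [0.5823, -0.1709, 0.093]
tcp_rot: [[-0.136, -0.016, 0.991], [-0.991, 0.002, -0.136], [0.0, -1.0, -0.016]]
wrist_force: [-10.7, 1.6, 7.5]
finger_gap: 0.0123
```

```bash
python3 look.py b6
python3 - <<'E'
from h import *
s=r.get_state();p=np.array(s["eef_pos"])[:2];u=np.array([.9907,-.136])
print("drawn mm",(p-[.4653,-.1544])@u*1000)
E
```

```text
12.275 [ 0.58230733 -0.17084936  0.09299709] [-10.45813221   1.20944731   6.82780886] 0.011739190977359249
[[-1.36142308e-01 -1.62235640e-02  9.90556444e-01]
 [-9.90689213e-01  1.83111678e-03 -1.36130566e-01]
 [ 3.94698422e-04 -9.99866713e-01 -1.63218023e-02]]
drawn mm 118.15627605126008
```

View pics/b6s.png

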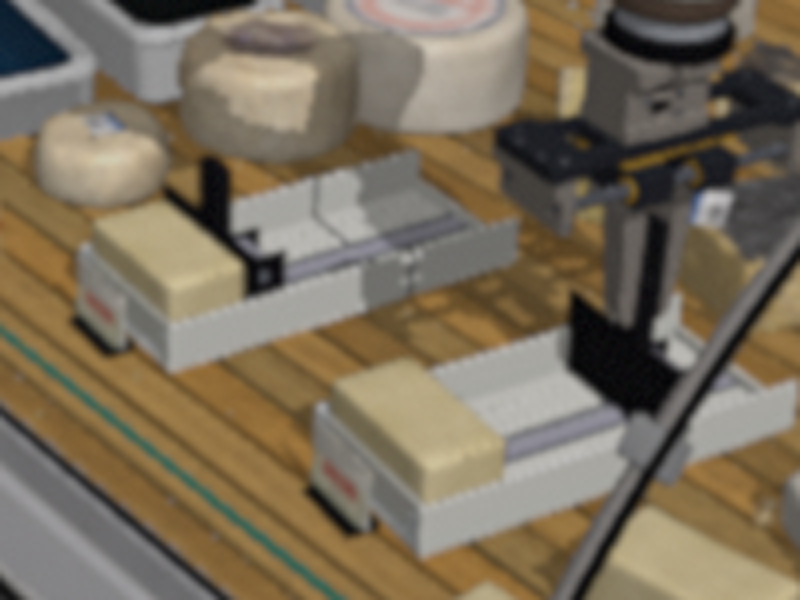

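Run:
```python
import cv2,numpy as np
a=cv2.imread("pics/b1s.png")[280:440,520:720];b=cv2.imread("pics/b6s.png")[280:440,520:720]
cv2.imwrite("pics/cmp.png",cv2.resize(np.vstack([a,b]),None,fx=1.8*2,fy=1.8,interpolation=cv2.INTER_CUBIC))
```

```text
(no output)
```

View pics/cmp.png

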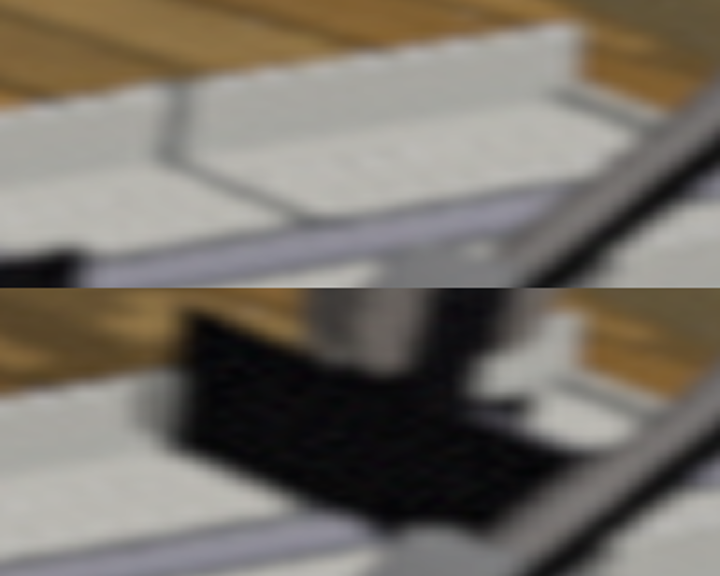

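The plate's face at the far wall, (183,430), sits on the load line seen before at (178,120), within about 2 mm. The TCP reading says 118.2 mm. One last check for drift, the light pusher and the bystanders.

Run:
```python
from h import *
for k in range(8): c=cam("top")
cv2.imwrite("pics/endtop.png",c["img"][:,:,::-1])
s=r.get_state();p=np.array(s["eef_pos"])[:2]
print(s["time_s"],(p-[.4653,-.1544])@[.9907,-.136]*1000,s["wrist_force"],s["finger_gap"])
a=cv2.imread("pics/top0.png");b=cv2.imread("pics/endtop.png")
for n,(x,y,w,h) in dict(wedge=(170,272,65,58),round=(180,208,55,55),sp1=(440,225,62,45),sp2=(440,278,62,40)).items():
    g=[cv2.cvtColor(i[y:y+h,x:x+w],cv2.COLOR_BGR2GRAY).astype(np.float32) for i in(a,b)]
    print(n,cv2.phaseCorrelate(*g),np.abs(g[0]-g[1]).mean())
```

```text
12.675 118.14604430216697 [-9.38123456  1.91255984  7.48582135] 0.011846923374802868
wedge ((-0.009371488331730404, 0.023912672782536504), 1.0071548447564795) 4.169231
round ((0.0187055018848703, 0.041614538672270385), 0.8876265470186869) 13.068099
sp1 ((-0.020338285583363813, 0.515726716757154), 0.999037621749772) 4.324014
sp2 ((-0.018264809030362983, 0.022967246517765716), 0.9942879697307945) 4.5491934
```

View pics/endtop.png

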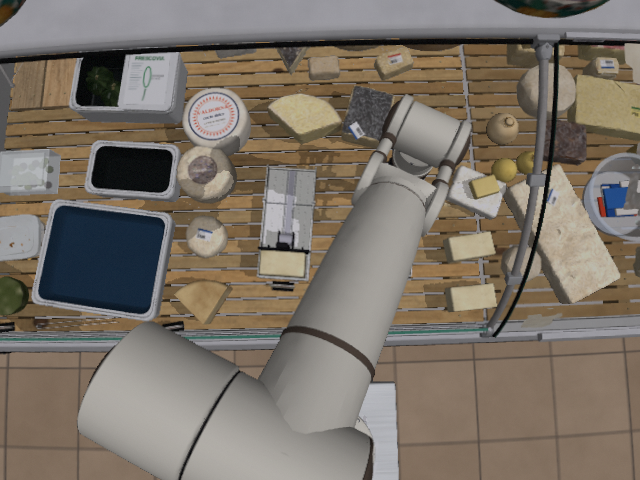

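The bystanders have not moved: the wedge is at (203,300), the round at (207,237), and the spares at (470,247) and (470,298). The left pusher is against its block, and the hold is steady at 118.1 mm. Handing in.

```bash
python3 -c "
from workcell import r
print(r.sign_off()); s=r.get_state(); print(s['time_s'],s['eef_pos'],s['wrist_force'])"
```

```text
the job is handed in; nothing more can be done
None
the job is handed in; nothing more can be done
```

The firm spring is in the right-hand tray. Its pusher is drawn back to the load line and the fingers are still holding it there. The job was handed in at about 12.7 s, and no verdict was reported.

- **Feel test:** I pulled the left pusher back about 25 mm and it took roughly 2–3 N, so it is the light one. I eased it back against its block and let go. The right pusher took about 9.5–10 N.
- **Hold at the line:** the gripper position puts the right pusher 118.1 mm back, and it did not drift over the last 0.4 s. The fingers were 12 mm apart on the tab, with about 10 N of spring load.
- **Where the checks disagreed:** the scene picture puts the plate about 1–2 mm behind the load line, while the arm reading puts it on the line. Both are within the 6 mm allowed. The first camera fix also differed by about 5 mm between the two views; gripping the tab settled it in favour of the scene camera.
- **Surroundings:** the lane blocks look unmoved at the front. The wedge, the round and one spare show almost no shift between the first and last pictures. The spare nearer the trays' rear (top view 470,247) read half a pixel, about 1 mm, probably from the arm's shadow.

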